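Clip the snap hook onto the D-ring

ROBOT

A 6-joint arm with a two-finger parallel gripper is mounted at the origin on a cart in front of the work surface, level with it; the furniture and walls round the work are solid. World frame = base frame: x ahead of the robot, y to its left, z up, the work surface at z = 0. Lengths are in mm, angles in rad, forces in N, time in s.
With the tool pointing down it reaches from about 350 to 775 mm from the base axis. Payload 7.3 kg.
Tool frame: the origin (TCP) lies on the front face of the gripper's body, between the roots of the fingers; the fingertips stand 66 mm ahead of it and the grasp point (between the pads) lies 47 mm ahead of it (bot.tip_extent is the distance from the TCP to the fingertips, in mm); z points along the fingers, y is the line along which they close (so a half turn about z gives the same grasp; the last joint's range is limited). The gripper opens to 92 mm and grips with 3 to 60 N. Pads are 19 mm wide; open, the fingers measure 130 mm over their backs; the gripper's body (75 mm by 190 mm) begins 47 mm behind the grasp point.
Start: joints at [1.189, 0.342, 1.524, -0, 1.275, -0.146], TCP at [122.632, 510.49, 292.241] pointing down, gripper open.
Joint ranges: [-2.53, 2.53], [-0.77, 2.02], [0.04, 2.7], [-1, 4.14], [0.28, 2.66], [-3.11, 3.11]. Speed limits (rad/s): [2.57, 2.57, 3.14, 3.14, 3.14, 3.14].

INTERFACE

Orientations are given as [roll, pitch, yaw] about the fixed x, y, z axes, in that order (R = Rz(yaw) Ry(pitch) Rx(roll)).
In Python, from plant import readout, viewer, order, bot gives the robot as it stands.
- The arm moves only by the shell command python3 -m creep 'ROWS'. ROWS is text: rows parted by semicolons, each of 7 numbers parted by spaces: the shift along the world's x, y, z in m, then the turn, a rotation vector about the world's x, y, z in rad, then the opening in per cent of the stroke, from 0 (shut) to 100 (fully open). A call has 1 to 8 rows; each row shifts and turns the commanded pose from where the row before left it; what a row does not reach is not made up. A row lasts 1/12 s, in which the tool goes at most 41.7 mm and 7.16 degrees, less where a joint would pass 70% of its speed; a pose out of reach is approached as far as the arm can. A call is refused whole if a number of a shift passes 0.0417 or a number of a turn 0.125, either way. A call with a gripper value outside its range is refused whole. The fingers move at their own pace and stop on an object; the grip force is fixed at half the most. Time passes only in rows, so rows that do not move let the fingers close. It gives the time, the measured TCP pose, the force, the opening and the grip force at its end, in the units of the state.
- readout.get_obs(): the state, without advancing time (a new reading comes with each control period).
- viewer.capture(name): name is "scene" or "top" or "wrist"; returns the picture (384x512x3 uint8, red, green, blue); there is no depth.
- viewer.camera_info(name): a dict with "fx", "fy", "cx", "cy" (pixels), "origin" and "rotation" of the camera in the world. Camera axes: x right, y up, looking along -z (the intrinsics and any distortion apply to the point x, -y, -z); pixel columns grow to the right and rows downward; lengths in mm; the calibration is good to about 2 mm. A picture is of the moment at which its call begins: read the wrist's pose just before it. camera_info takes no time and is no camera call; for the wrist camera it gives the pose at the moment of the call.
- order.close_job(): hands the job in; it is judged then, once.
The state is a dict: "time": time; "joint_positions": joint angles; "dq": joint speeds; "tau": joint torques, N m; "tool_pos": TCP position; "tcp_rot": TCP orientation; "contact_force": force on the tool from outside, world axes, zero at the start; "moment": the same for the moment, N m; "grip_width": finger opening in mm; "finger_force": force on a finger pad.
Only numpy, scipy, OpenCV 4.12 (cv2) and the standard library are available. Lean on these libraries where they do the work, as an engineer would, in place of code of your own. Each camera call takes 0.05 s, during which the arm holds its last target. There are 200 camera calls.

TASK

Take the snap hook out of its wooden rack and push its sprung gate down onto the straight bar of the D-ring (not the round ring) until the gate snaps shut behind the bar. Push by feel, always with less than 15 N, then let go so that the closed hook hangs on the D-ring, and leave the tin, the thread spool and the mallet where they are.

Things in the scene. Friction and masses are not known exactly. Their poses are not given: they have to be found in the camera images.
- hook: Loose snap hook, 90 g, upright in the rack's slot: rectangular aluminium frame with a black rubber grip on its back (top) and a sprung gate on its underside. Origin on the underside. Own x: from the gate's hinge to the nose; y: across its thickness; z: up to the grip. Frame x -41 to 17, y -5 to 5, z 0 to 50 (mm); inside space x -32 to 8 (nose's inner face), z 8.5 to 37.
- hook_grip (a point): Middle of the hook's black ribbed rubber grip, 64 mm above the hook's origin; axes as the hook's. In the hook's frame the grip spans x -33 to 23, z 49 to 79 mm and is 14 mm thick (y).
- hook_mouth (a point): Where the bar should enter: the hook's origin; axes as the hook's. A bar standing across the hook (along its y) comes in from below at x within 3 mm of 0, lifts the gate, passes the gate's tip when the bar's centre is at about z = 25 to 31 mm, and the gate springs back down below it. The bar then has some 3 to 8 mm left before it meets the hook's back.
- hook_gate (a joint): Angle of the gate, rad: 0 shut, positive swung up into the hook, about 0.6 to 0.7 as a bar passes its tip. Gate: steel rod 5 mm thick along the underside, hinge at x = -32, z = 6, tip at x = 4.5 mm in the hook's frame. Its spring shuts it; to get a bar past takes some 3 N at first, at most 6 to 12 N depending on friction.
- dring_stand: Fixed steel stand with the D-ring: round flange 72 mm across, sleeve up to 30 mm, above it the upright ring. Origin: middle of the underside. y runs along the ring's straight bar, x is square to the ring's plane, z up. The ring gives: it sinks lightly (1 to 4 N) until a firm stop hidden in the sleeve, 13 to 30 mm down, different each time; it rises again when let go.
- ring_bar (a point): Middle (on the centre line) of the D-ring's straight top bar, 118 mm above the bench when unloaded; sinks with the ring; axes as the stand's. The bar is a rod 7 mm thick, 44 mm long along y; the opening under it is 37 mm wide and about 46 mm high.
- round_stand: Fixed stand like the other, but with a round ring (7 mm wire, 51 mm outside, top at 112 mm) without a spring. Not to be used. Origin: middle of the underside.
- rack: Fixed wooden block 92 x 56 x 28 mm with one slot 65 x 12.5 mm, 20 mm deep, along its x axis, in which the hook stands; slot floor 8 mm above the bench. Origin: middle of the underside.
- rivet_tin: Bystander: round red tin, 56 mm across, 35 mm high. Origin: middle of the underside.
- spool: Bystander: thread spool, beige, 34 mm across, 45 mm high. Origin: middle of the underside.
- mallet: Bystander: mallet lying on the bench near its front edge, 208 mm long along its y, 49 mm thick. Origin: middle of the underside.
There are look-alikes about, which are no part of the job. What is meant by the hook is not turquoise or yellow, and is the larger of those in its own colour.

How it is judged:
By the outcome, as a careful person would: the job done as asked, in the order asked, and still so for the second after the job is handed in, with the robot touching nothing.
It also fails if it takes over 72 s, if anything falls off the work surface, if the arm or the gripper's body presses on something with over 40 N, if the wrist force passes 120 N, or if a joint passes its speed limit or range.

## Working session

There is one attempt and no reset: what is moved stays moved. The work goes in short steps, Python scripts to look and compute and a shell command to move; the robot and the scene stay as the last step left them, time stands still between calls to the robot, and variables do not carry over. Pictures are saved under pics/ and viewed, at most 13 in all, crops included, and the job is handed in when it is done.

```bash
mkdir -p pics; ls; cat > h.py <<'E'
import numpy as np,cv2
from plant import readout,viewer,order,bot
def cap(n,f):
    i=viewer.camera_info(n);im=viewer.capture(n)
    cv2.imwrite(f,cv2.cvtColor(im,cv2.COLOR_RGB2BGR));np.save(f+'.npy',im);return im,i
E
python3 - <<'E'
from h import *
a,i=cap('scene','pics/s1.png');b,j=cap('top','pics/t1.png')
print(i);print(j);print(readout.get_obs())
c=np.hstack([a,b]);
cv2.imwrite('pics/st.png',cv2.cvtColor(np.vstack([cv2.resize(a,(0,0),fx=1,fy=.78),cv2.resize(b,(0,0),fx=1,fy=.78)]),cv2.COLOR_RGB2BGR))
E
```

```text
pics
{'fx': 437.00920938507045, 'fy': 437.00920938507045, 'cx': 256.03266542883387, 'cy': 185.25853017702912, 'origin': array([215.17228808, 507.40748155, 736.26900318]), 'rotation': array([ 0.8833959 , -0.00359722, -2.63083952])}
{'fx': 403.07628965397726, 'fy': 403.07628965397726, 'cx': 257.004751491822, 'cy': 192.1470109768016, 'origin': array([ 437.46259266, -160.00437412, 1035.29212518]), 'rotation': array([ 0.15428857, -0.03258342, -1.57299054])}
{'time': 0.1, 'joint_positions': array([ 1.18902865e+00,  3.42655461e-01,  1.52491441e+00,  3.79432305e-06,
        1.27541818e+00, -1.45985711e-01]), 'dq': array([ 0.00120901, -0.00214979, -0.00211842, -0.00136841, -0.00047563,
       -0.00099313]), 'tau': array([-1.91292980e-05, -4.32001770e+01, -2.44697052e+01,  7.17441109e-02,
        5.25542046e-02, -8.88277100e-05]), 'tool_pos': array([122.508273  , 510.22323484, 291.61562244]), 'tcp_rot': array([-3.14021263e+00, -2.06575033e-04,  2.90580944e+00]), 'contact_force': array([-0.20673724, -0.79072991,  0.55617564]), 'moment': array([-0.05382697,  0.02622943, -0.00720663]), 'finger_force': 0.0, 'grip_width': 91.28623696815697}
```

View pics/s1.png

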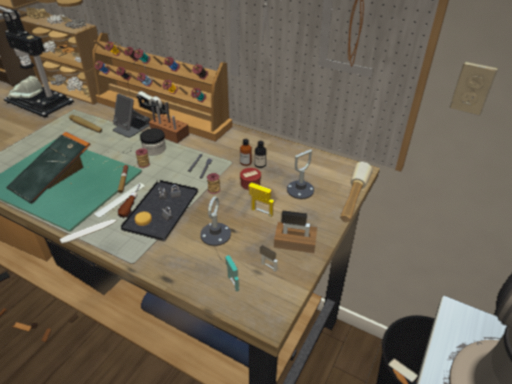

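View pics/t1.png

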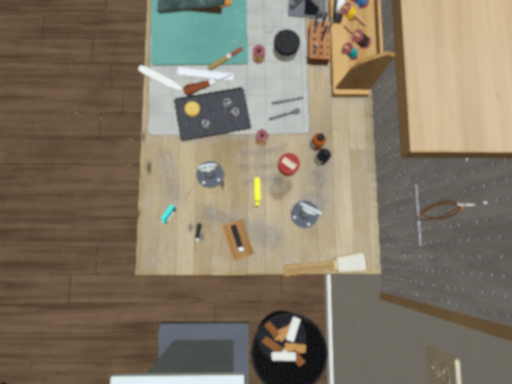

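The scene shows the candidates for the hook: black-gripped in the rack (295,225 scene; 238,238 top), small black one (269,256; 198,232), yellow (262,198; 257,192) and turquoise (232,272; 168,213). I choose the one in the rack, which is the larger black one. The stands are at (215,232) and (300,188) in the scene view. I'll crop to check the hook and tell the rings apart.

```bash
python3 - <<'E'
from h import *
a=cv2.imread('pics/s1.png');b=cv2.imread('pics/t1.png')
A=cv2.resize(a[140:290,190:390],(800,600),interpolation=cv2.INTER_CUBIC)
B=cv2.resize(b[150:280,190:363],(800,600),interpolation=cv2.INTER_CUBIC)
cv2.imwrite('pics/c1.png',A);cv2.imwrite('pics/c2.png',B)
E
```

```text
(no output)
```

View pics/c1.png

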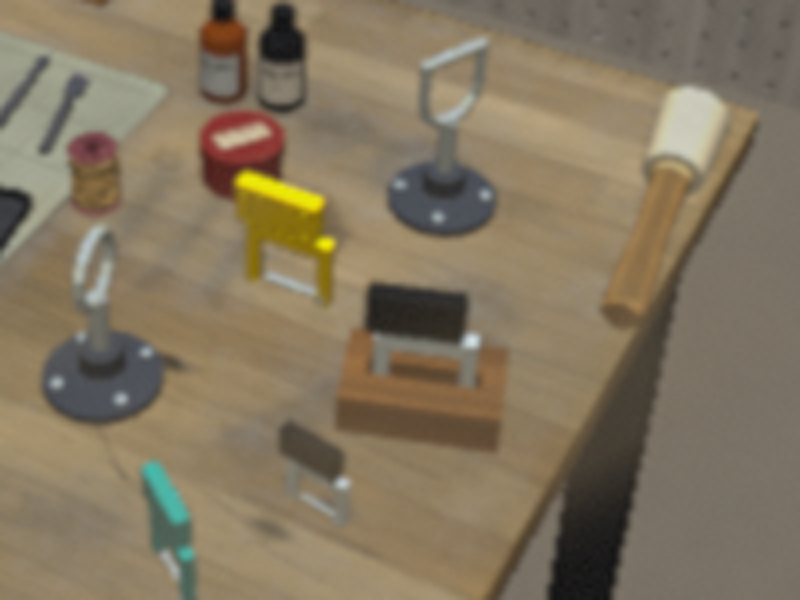

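View pics/c2.png

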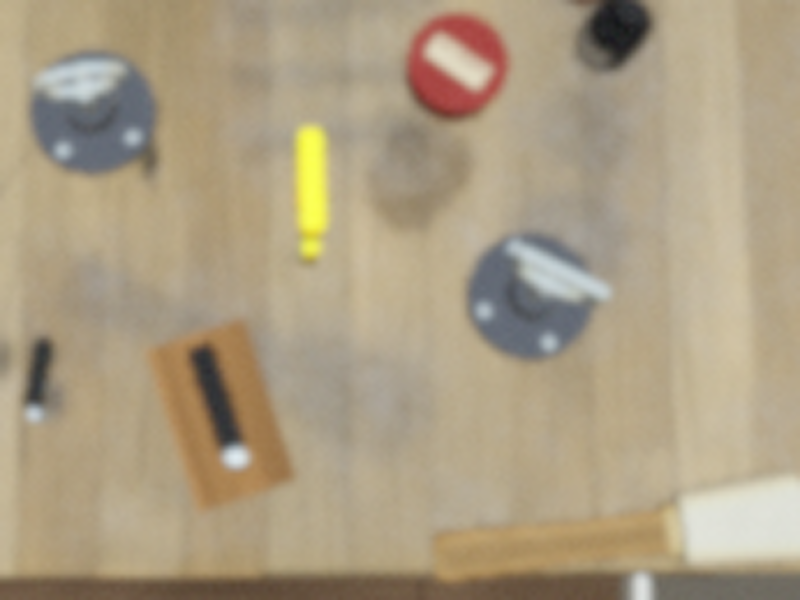

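The crops confirm it. The hook in the rack has a black grip, and its frame sticks out past the grip at the end nearer the robot, so that is the hinge end. The D-ring is the right stand (crop 2 bar from (515,243) to (607,293)); the left stand is the round ring. I'll cast rays next.

```bash
cat >> h.py <<'E'
from scipy.spatial.transform import Rotation as R
def ray(i,u,v,z):
    d=R.from_euler('xyz',i['rotation']).apply([(u-i['cx'])/i['fx'],-(v-i['cy'])/i['fy'],-1])
    o=np.array(i['origin']);return (o+d*(z-o[2])/d[2])
def proj(i,p):
    q=R.from_euler('xyz',i['rotation']).inv().apply(np.array(p)-i['origin'])
    return i['cx']+i['fx']*q[0]/-q[2], i['cy']-i['fy']*q[1]/-q[2]
E
python3 - <<'E'
from h import *
im=np.load('pics/t1.png.npy');i=viewer.camera_info('top');s=viewer.camera_info('scene')
k=173/800
def t(x,y):return 190+x*k-.39,150+y*130/600-.39
hsv=cv2.cvtColor(im,cv2.COLOR_RGB2HSV)
m=np.zeros(im.shape[:2],np.uint8);m[220:255,228:248]=(im[220:255,228:248].max(2)<70)
ys,xs=np.nonzero(m);(c,sz,an)=cv2.minAreaRect(np.c_[xs,ys].astype(np.float32));print('grip',c,sz,an)
g=ray(i,*c,87);print('grip',g)
P=[ray(i,*t(*p),87) for p in [(203,350),(233,443)]];print('ends',P)
B=[ray(i,*t(*p),121) for p in [(515,243),(607,293)]];print('bar',B,(B[0]+B[1])/2,np.degrees(np.arctan2(*(B[0]-B[1])[[1,0]])))
print('flange D',ray(i,*t(531,296),6),'round',ray(i,*t(93,112),6))
print('tin',ray(i,*t(458,65),35),'yellow',ray(i,*t(312,185),60))
print('bar scene',[ray(s,190+x/4,140+y/4,121) for x,y in [(425,72),(487,42)]])
print('grip scene',[ray(s,190+x/4,140+y/4,87) for x,y in [(369,288),(467,294)]])
q=readout.get_obs();w=viewer.camera_info('wrist')
r=R.from_euler('xyz',q['tcp_rot']);print('camera in tool',r.inv().apply(w['origin']-q['tool_pos']),(r.inv()*R.from_euler('xyz',w['rotation'])).as_matrix().round(2),w['fx'])
E
```

```text
grip (236.14999389648438, 235.4500274658203) (19.922346115112305, 3.1622774600982666) 71.56504821777344
grip [ 482.30738197 -142.20480087   87.        ]
ends [array([ 505.6940369 , -135.87715103,   87.        ]), array([ 458.76769697, -151.29493792,   87.        ])]
bar [array([ 556.45819162, -291.08840276,  121.        ]), array([ 531.53911611, -336.36519095,  121.        ])] [ 543.99865386 -313.72679686  121.        ] 61.17284581667869
flange D [ 541.64324441 -315.95274079    6.        ] round [645.16263849 -71.29530822   6.        ]
tin [ 666.62844952 -273.77350707   35.        ] yellow [ 595.2450838  -192.32489492   60.        ]
bar scene [array([ 545.95966652, -285.11565225,  121.        ]), array([ 526.21344222, -332.46482257,  121.        ])]
grip scene [array([ 505.09613199, -131.67447123,   87.        ]), array([ 456.61833337, -153.59705457,   87.        ])]
camera in tool [ 71.8303687    0.27875208 -92.54138118] [[ 0.    0.96  0.27]
 [ 1.   -0.    0.  ]
 [ 0.    0.27 -0.96]] 323.5095797919514
```

```bash
python3 -m creep '0.033 -0.031 0 0 0 -0.1234 100;0.033 -0.031 0 0 0 -0.1234 100;0.033 -0.031 0 0 0 -0.1234 100;0.033 -0.031 0 0 0 -0.1234 100;0.033 -0.031 0 0 0 -0.1234 100;0.033 -0.031 0 0 0 -0.1234 100;0.033 -0.031 0 0 0 -0.1234 100' && python3 -m creep '0.033 -0.031 0 0 0 -0.1234 100;0.033 -0.031 0 0 0 -0.1234 100;0.005 -0.031 0 0 0 -0.1234 100;0.005 -0.031 0 0 0 -0.1234 100;0.005 -0.031 0 0 0 -0.1234 100;0.005 -0.031 0 0 0 -0.1234 100;0.005 -0.031 0 0 0 -0.1234 100' && python3 -m creep '0.005 -0.031 0 0 0 -0.1234 100;0.005 -0.031 0 0 0 -0.1234 100;0.005 -0.031 0 0 0 -0.1234 100;0.005 -0.031 0 0 0 -0.1234 100;0.005 -0.031 0 0 0 -0.1234 100;0.005 -0.031 0 0 0 -0.1234 100;0.005 -0.031 0 0 0 -0.1234 100'
```

```text
time: 0.68
tool_pos: [336.1, 309.1, 292.1]
tcp_rot: [-3.141, 0.0, 2.036]
contact_force: [1.0, 1.4, 0.0]
grip_width: 92.1
finger_force: 0.0
time: 1.27
tool_pos: [420.7, 97.2, 292.0]
tcp_rot: [-3.141, 0.0, 1.172]
contact_force: [1.8, -0.1, 0.6]
grip_width: 91.7
finger_force: 0.0
time: 1.85
tool_pos: [455.7, -119.8, 292.0]
tcp_rot: [-3.141, 0.0, 0.308]
contact_force: [0.6, 0.1, 0.5]
grip_width: 91.8
finger_force: 0.0
```

```bash
python3 -m creep '0 0 0 0 0 0 100;0 0 0 0 0 0 100;0 0 0 0 0 0 100' ; python3 - <<'E'
from h import *
a,i=cap('wrist','pics/w1.png');print(i)
cv2.imwrite('pics/w1b.png',cv2.resize(cv2.imread('pics/w1.png'),(800,600)))
E
```

```text
time: 2.1
tool_pos: [455.6, -117.8, 291.8]
tcp_rot: [-3.14, 0.001, 0.315]
contact_force: [0.3, 0.6, 0.1]
grip_width: 91.6
finger_force: 0.0
{'fx': 323.5095797919514, 'fy': 323.5095797919514, 'cx': 249.4534387699353, 'cy': 187.3815785875851, 'origin': array([525.05040515, -95.29387375, 384.31730974]), 'rotation': array([-2.72914044e-01,  6.20763061e-04, -1.25466304e+00])}
```

View pics/w1b.png

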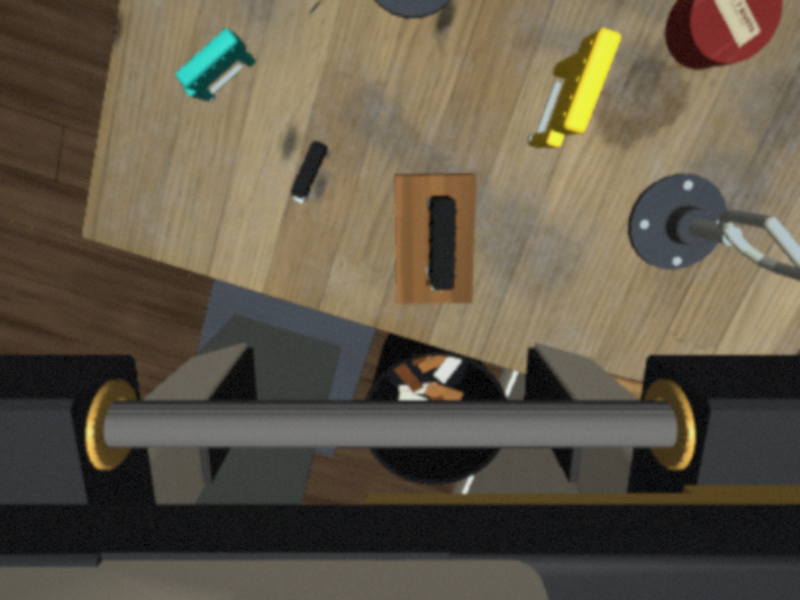

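The wrist view shows the rack at (435,238) with the black grip at about (442,242), lined up with the tool's x. The D-ring stand is at (680,222). I'll measure the grip and the rack.

```bash
python3 - <<'E'
from h import *
im=np.load('pics/w1.png.npy');i=viewer.camera_info('wrist');q=readout.get_obs()
k=512/800
m=np.zeros(im.shape[:2],np.uint8);m[118:195,262:305]=im[118:195,262:305].max(2)<60
ys,xs=np.nonzero(m);c,sz,an=cv2.minAreaRect(np.c_[xs,ys].astype(np.float32));print(c,sz,an)
# top face ends: ray at z=87
b=cv2.boxPoints((c,sz,an));print(b)
P=np.array([ray(i,u,v,87) for u,v in b]);print(P)
r=np.array([ray(i,u*k,v*k,28) for u,v in [(395,174),(475,174),(395,303),(475,303)]]);print('rack',r.mean(0),r)
d=r[[0,1]].mean(0)-r[[2,3]].mean(0);print('yaw rack',np.arctan2(d[1],d[0]))
print(q['tool_pos'],q['tcp_rot'])
# D flange
fl=ray(i,678*k,222*k,6);print('flange',fl)
E
```

```text
(283.0, 155.0) (58.0, 16.0) 90.0
[[275. 126.]
 [291. 126.]
 [291. 184.]
 [275. 184.]]
[[ 508.09671342 -124.60184299   87.        ]
 [ 512.61869008 -138.38580155   87.        ]
 [ 461.47118265 -157.14544034   87.        ]
 [ 456.72224625 -142.6727542    87.        ]]
rack [ 476.86863441 -144.32644015   28.        ] [[ 511.93005857 -102.72661563   28.        ]
 [ 529.06371603 -154.9563456    28.        ]
 [ 424.05620351 -131.82311603   28.        ]
 [ 442.42455954 -187.79968334   28.        ]]
yaw rack 0.3410597014671673
[ 455.63235046 -117.36976018  291.98233364] [-3.14071735e+00  5.73243716e-04  3.16292906e-01]
flange [ 543.89506008 -315.36406958    6.        ]
```

```bash
python3 -m creep '0.0147 -0.0117 -0.02 0 0 0.013 50;0.0147 -0.0117 -0.03 0 0 0.013 50;0 0 -0.035 0 0 0 50;0 0 -0.035 0 0 0 50;0 0 -0.03 0 0 0 50;0 0 0 0 0 0 50;0 0 0 0 0 0 50' ; python3 - <<'E'
from h import *
a,i=cap('wrist','pics/w2.png')
cv2.imwrite('pics/w2b.png',cv2.resize(cv2.imread('pics/w2.png'),(800,600)))
E
```

```text
time: 2.73
tool_pos: [484.9, -140.3, 141.8]
tcp_rot: [-3.139, 0.002, 0.343]
contact_force: [-0.4, -0.2, 0.7]
grip_width: 49.9
finger_force: 0.0
```

View pics/w2b.png

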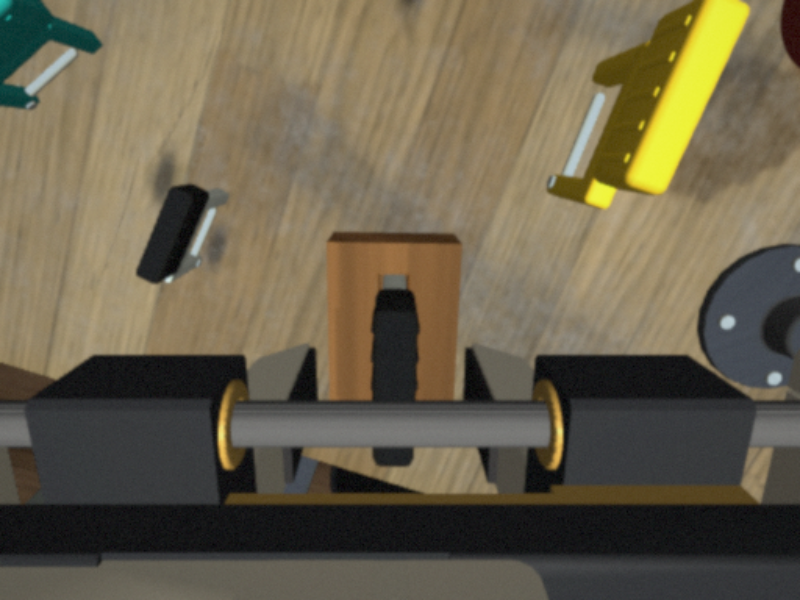

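The grip at (394,375) is centred between the fingers and lined up with them. I'll lower and close.

```bash
python3 -m creep '0 0 -0.010 0 0 0 50;0 0 -0.009 0 0 0 50;0 0 0 0 0 0 50;0 0 0 0 0 0 30;0 0 0 0 0 0 10;0 0 0 0 0 0 0;0 0 0 0 0 0 0;0 0 0 0 0 0 0' ; python3 -m creep '0 0 0 0 0 0 0;0 0 0 0 0 0 0;0 0 0 0 0 0 0'
```

```text
time: 3.45
tool_pos: [485.5, -141.8, 123.5]
tcp_rot: [3.141, -0.0, 0.34]
contact_force: [-0.6, -1.0, -0.8]
grip_width: 17.2
finger_force: 0.0
time: 3.7
tool_pos: [485.4, -141.7, 123.4]
tcp_rot: [3.141, -0.0, 0.34]
contact_force: [-0.3, 0.8, 1.8]
grip_width: 13.6
finger_force: 30.0
```

```bash
python3 -m creep '0 0 0.008 0 0 0 0;0 0 0.012 0 0 0 0;0 0 0.02 0 0 0 0;0 0 0.03 0 0 0 0;0 0 0.03 0 0 0 0;0 0 0.03 0 0 0 0;0 0 0.02 0 0 0 0;0 0 0.01 0 0 0 0' && python3 -m creep '0 -0.01 0 0 0 -0.1186 0;0 -0.02 0 0 0 -0.1186 0;0 -0.026 0 0 0 -0.1186 0;0 -0.026 0 0 0 -0.1186 0;0 -0.026 0 0 0 -0.1186 0;0 -0.022 0 0 0 -0.1186 0;0 -0.012 0 0 0 -0.1186 0;0 0 0 0 0 0 0'; python3 -m creep '0 0 0 0 0 0 0;0 0 0 0 0 0 0'; python3 - <<'E'
from h import *
a,i=cap('wrist','pics/w3.png')
cv2.imwrite('pics/w3b.png',cv2.resize(cv2.imread('pics/w3.png'),(800,600)))
cap('scene','pics/s3.png')
E
```

```text
time: 4.37
tool_pos: [485.9, -141.9, 286.9]
tcp_rot: [3.138, -0.004, 0.34]
contact_force: [0.5, 0.2, -1.9]
grip_width: 13.9
finger_force: 30.0
time: 5.03
tool_pos: [484.9, -286.0, 283.2]
tcp_rot: [3.141, 0.0, -0.497]
contact_force: [0.5, -0.1, -0.3]
grip_width: 13.6
finger_force: 30.0
time: 5.2
tool_pos: [485.2, -282.9, 283.3]
tcp_rot: [-3.141, 0.001, -0.487]
contact_force: [-0.2, 1.2, -1.9]
grip_width: 13.4
finger_force: 30.0
```

View pics/w3b.png

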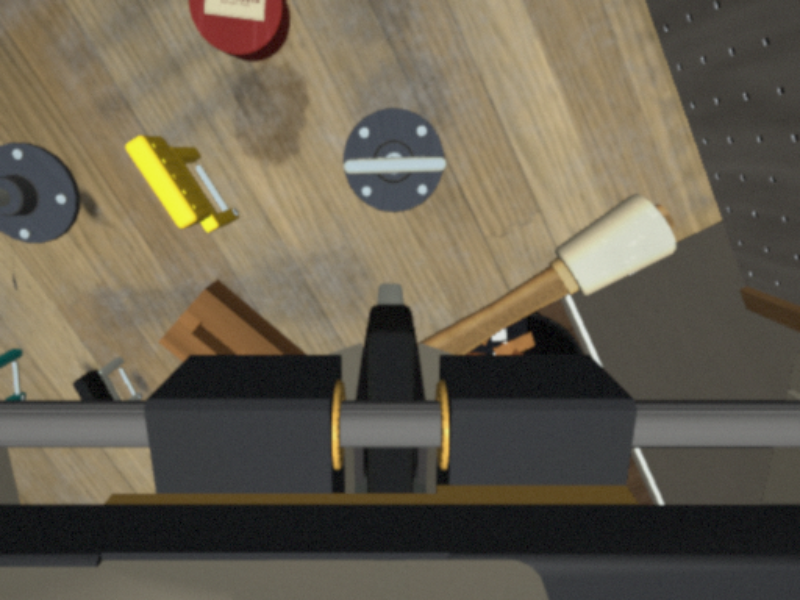

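The D-ring bar runs level from (345,165) to (446,164), and the held hook's nose shows at (390,286). I'll work out the offsets.

```bash
python3 - <<'E'
from h import *
im=np.load('pics/w3.png.npy');i=viewer.camera_info('wrist');q=readout.get_obs();k=512/800
hsv=cv2.cvtColor(im,cv2.COLOR_RGB2HSV)
roi=np.zeros(im.shape[:2],np.uint8);roi[95:115,216:290]=((im[95:115,216:290].min(2)>120)&(hsv[95:115,216:290,1]<50))
n,l,s,c=cv2.connectedComponentsWithStats(roi);j=1+np.argmax(s[1:,4]);ys,xs=np.nonzero(l==j)
cc,sz,an=cv2.minAreaRect(np.c_[xs,ys].astype(np.float32));print('bar px',cc,sz,an)
vx,vy,x0,y0=cv2.fitLine(np.c_[xs,ys].astype(np.float32),cv2.DIST_L2,0,.01,.01).ravel()
A,B=[ray(i,xs_,y0+(xs_-x0)*vy/vx,118) for xs_ in (xs.min()-.5,xs.max()+.5)]
d=A-B;print('bar',(A+B)/2,np.linalg.norm(d),'dir',np.arctan2(d[1],d[0]),'-> tool yaw',np.arctan2(d[1],d[0])-np.pi/2,'now',q['tcp_rot'])
t=R.from_euler('xyz',q['tcp_rot']);T=lambda p:q['tool_pos']+t.apply(p)
M=(A+B)/2;print('bar in tool',t.inv().apply(M-q['tool_pos']), 'flange',ray(i,394*k,160*k,6))
# hook predicted: tool x = hx-5
for n,hx,hy,hz in [('nosebot L',17,-5,0),('nosebot R',17,5,0),('griptop',23,0,79),('gripbotfront',23,0,49)]:
    for dx in(-5,0):
        p=T([hx+dx,hy,115.4-hz]);u,v=proj(i,p);print(n,dx,u/k,v/k)
E
```

```text
bar px (252.0, 104.0) (12.0, 66.0) 90.0
bar [ 543.8313402  -315.39155277  118.        ] 51.795678241028966 dir 1.1107810553585171 -> tool yaw -0.46001527143637944 now [-3.14139529e+00  2.65964884e-04 -4.87016055e-01]
bar in tool [ 67.01549495   1.64587729 165.40533892] flange [ 543.54936555 -316.43255184    6.        ]
nosebot L -5 378.7536693530843 299.18656167862184
nosebot L 0 378.6931025794515 287.91727177916033
nosebot R -5 402.088388877462 299.2003361263252
nosebot R 0 402.1733248344049 287.93136345764407
griptop -5 390.87636940163037 358.92629822955627
griptop 0 390.89988109358654 341.87432192617257
gripbotfront -5 390.6620008605942 323.2747245947904
gripbotfront 0 390.67970233898023 308.8954475008568
```

```bash
python3 - <<'E'
import cv2
a=cv2.imread('pics/w3.png')[170:235,215:285];b=cv2.imread('pics/s3.png')[120:240,220:340]
import numpy as np
cv2.imwrite('pics/w3c.png',np.hstack([cv2.resize(a,(420,390),interpolation=cv2.INTER_CUBIC),cv2.resize(b,(380,390),interpolation=cv2.INTER_CUBIC)]))
E
```

```text
(no output)
```

View pics/w3c.png

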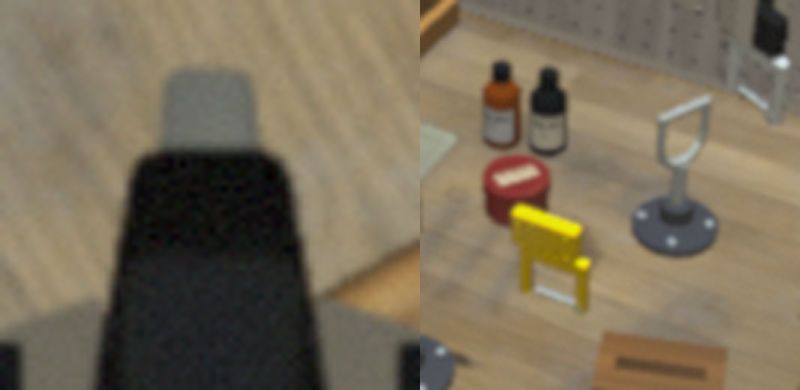

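The crop shows the nose end leading (frame inset under the grip), with its lower edge at row 283 in the big frame. That puts the hook's origin about 2 mm ahead of the TCP. I'll move over the bar and check the alignment there.

```bash
python3 -m creep '0.010 -0.0055 0 0 0 0 0;0.0185 -0.0103 0 0 0 0 0;0.0186 -0.0104 0 0 0 0 0;0.010 -0.0055 0 0 0 0 0;0 0 -0.012 0 0 0 0;0 0 -0.012 0 0 0 0;0 0 -0.012 0 0 0 0;0 0 0 0 0 0 0'; python3 -m creep '0 0 0 0 0 0 0;0 0 0 0 0 0 0'; python3 - <<'E'
from h import *
a,i=cap('wrist','pics/w4.png');q=readout.get_obs();k=512/800
t=R.from_euler('xyz',q['tcp_rot']);T=lambda p:q['tool_pos']+t.apply(p)
for dx in(0,3):
  print(dx,[(round(a),round(b)) for a,b in (np.array(proj(i,T([hx+dx,0,115.4-hz])))/k for hx,hz in[(17,0),(23,49)])])
print('TCP',q['tool_pos'],q['contact_force'])
for n in (0,2,4): # bar centre at tool x=n
  u,v=proj(i,T([n,0,q['tool_pos'][2]-118]));print('bar centre row for tool x',n,u/k,v/k)
cv2.imwrite('pics/w4b.png',cv2.resize(cv2.imread('pics/w4.png')[150:270,170:330],(800,600),interpolation=cv2.INTER_CUBIC))
E
```

```text
time: 5.97
tool_pos: [541.9, -313.8, 244.7]
tcp_rot: [-3.141, 0.005, -0.487]
contact_force: [-0.5, -0.0, -2.9]
grip_width: 14.1
finger_force: 30.0
time: 6.13
tool_pos: [542.8, -315.0, 248.2]
tcp_rot: [3.141, -0.001, -0.489]
contact_force: [-0.5, -0.5, -1.7]
grip_width: 13.5
finger_force: 30.0
0 [(391, 288), (391, 309)]
3 [(391, 281), (391, 300)]
TCP [ 542.85320824 -315.22171513  248.44549496] [ 0.57263903  0.24798983 -1.14320593]
bar centre row for tool x 0 390.7355474231261 314.70828720505205
bar centre row for tool x 2 390.74200944086897 310.58895020362866
bar centre row for tool x 4 390.748501312594 306.45058220941587
```

View pics/w4b.png

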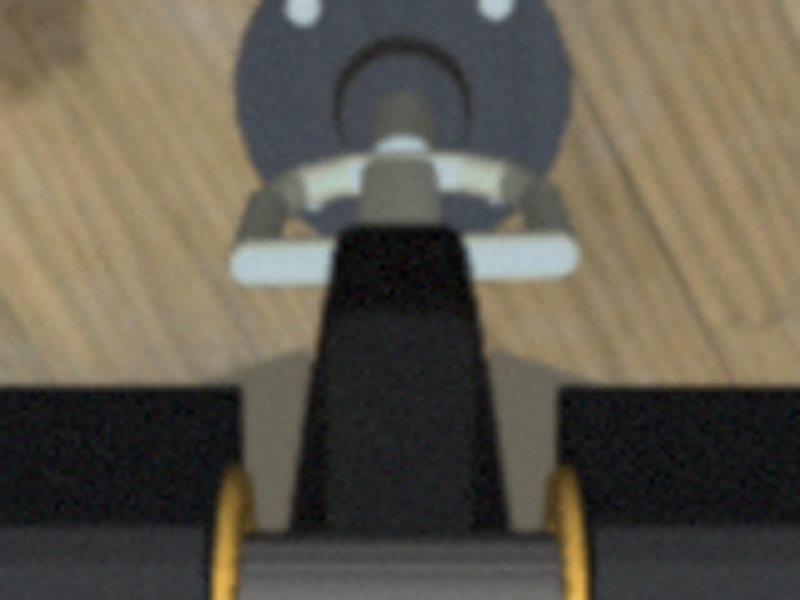

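The hook's origin is about 2 mm ahead of the bar (bar row about 315, from (230,262) to (578,256) in the crop), and the bar is turned about 0.027 rad. I'll correct both and come down gently.

```bash
python3 -m creep '-0.0019 0.001 0 0 0 0.027 0;0 0 -0.004 0 0 0 0;0 0 -0.004 0 0 0 0;0 0 -0.003 0 0 0 0;0 0 -0.001 0 0 0 0;0 0 0 0 0 0 0'; python3 -m creep '0 0 -0.001 0 0 0 0;0 0 -0.001 0 0 0 0;0 0 -0.001 0 0 0 0;0 0 -0.001 0 0 0 0;0 0 0 0 0 0 0';python3 -m creep '0 0 -0.001 0 0 0 0;0 0 -0.001 0 0 0 0;0 0 -0.001 0 0 0 0;0 0 -0.001 0 0 0 0;0 0 0 0 0 0 0'; python3 -m creep '0 0 -0.001 0 0 0 0;0 0 -0.001 0 0 0 0;0 0 -0.001 0 0 0 0;0 0 0 0 0 0 0'
```

```text
time: 6.68
tool_pos: [540.4, -314.3, 234.7]
tcp_rot: [-3.142, 0.001, -0.463]
contact_force: [1.0, -1.1, -0.7]
grip_width: 13.5
finger_force: 30.0
time: 7.1
tool_pos: [540.6, -314.4, 231.2]
tcp_rot: [3.141, -0.0, -0.463]
contact_force: [-0.2, -0.4, -0.7]
grip_width: 13.6
finger_force: 30.0
time: 7.52
tool_pos: [540.6, -314.4, 227.1]
tcp_rot: [3.141, -0.0, -0.463]
contact_force: [0.8, 0.1, -1.4]
grip_width: 13.7
finger_force: 30.0
time: 7.85
tool_pos: [540.6, -314.4, 224.1]
tcp_rot: [3.141, 0.0, -0.463]
contact_force: [-0.1, -1.3, 0.6]
grip_width: 13.8
finger_force: 30.0
```

```bash
for n in 1 2 3 4; do :; done; python3 -m creep '0 0 -0.001 0 0 0 0;0 0 -0.001 0 0 0 0;0 0 -0.001 0 0 0 0;0 0 -0.001 0 0 0 0;0 0 0 0 0 0 0' | grep -E 'tool_pos|contact'; python3 -m creep '0 0 -0.001 0 0 0 0;0 0 -0.001 0 0 0 0;0 0 -0.001 0 0 0 0;0 0 -0.001 0 0 0 0;0 0 0 0 0 0 0'| grep -E 'tool_pos|contact'; python3 -m creep '0 0 -0.001 0 0 0 0;0 0 -0.001 0 0 0 0;0 0 -0.001 0 0 0 0;0 0 0 0 0 0 0'| grep -E 'tool_pos|contact'
```

```text
tool_pos: [540.6, -314.4, 220.0]
contact_force: [-0.2, 0.1, 0.5]
tool_pos: [540.6, -314.4, 216.2]
contact_force: [1.0, -0.5, 2.8]
tool_pos: [540.6, -314.4, 213.2]
contact_force: [1.0, 0.0, 2.9]
```

```bash
python3 -m creep '0 0 -0.001 0 0 0 0;0 0 -0.001 0 0 0 0;0 0 -0.001 0 0 0 0;0 0 0 0 0 0 0' | grep -E 'tool_pos|contact'; python3 -m creep '0 0 -0.001 0 0 0 0;0 0 -0.001 0 0 0 0;0 0 -0.001 0 0 0 0;0 0 0 0 0 0 0'| grep -E 'tool_pos|contact'
```

```text
tool_pos: [540.7, -314.4, 210.2]
contact_force: [1.3, 0.1, 3.3]
tool_pos: [540.5, -314.3, 207.0]
contact_force: [1.2, -0.1, 4.2]
```

```bash
python3 -m creep '0 0 -0.001 0 0 0 0;0 0 -0.001 0 0 0 0;0 0 -0.001 0 0 0 0;0 0 0 0 0 0 0'| grep -E 'tool_pos|contact'
```

```text
tool_pos: [540.4, -314.3, 204.0]
contact_force: [-0.0, -0.5, 4.2]
```

```bash
python3 -m creep '0 0 -0.001 0 0 0 0;0 0 -0.001 0 0 0 0;0 0 -0.001 0 0 0 0;0 0 0 0 0 0 0' | grep -E 'tool_pos|contact'
```

```text
tool_pos: [540.3, -314.2, 200.9]
contact_force: [0.0, -0.0, 5.2]
```

```bash
python3 -m creep '0 0 -0.001 0 0 0 0;0 0 -0.001 0 0 0 0;0 0 -0.001 0 0 0 0;0 0 0 0 0 0 0'| grep -E 'tool_pos|contact'
```

```text
tool_pos: [540.0, -314.0, 197.6]
contact_force: [-2.9, 1.3, 3.5]
```

```bash
python3 -m creep '0 0 -0.001 0 0 0 0;0 0 -0.001 0 0 0 0;0 0 0 0 0 0 0'| grep -E 'tool_pos|contact'
```

```text
tool_pos: [539.8, -313.9, 195.4]
contact_force: [-4.4, 1.7, 1.6]
```

```bash
python3 -m creep '0 0 -0.001 0 0 0 0;0 0 0 0 0 0 0'| grep -E 'tool_pos|contact'
```

```text
tool_pos: [540.3, -314.1, 194.3]
contact_force: [-0.6, 0.1, -1.3]
```

```bash
python3 -m creep '0 0 -0.001 0 0 0 0;0 0 0 0 0 0 0'| grep -E 'tool_pos|contact'; python3 - <<'E'
from h import *
cap('wrist','pics/w5.png')
a,_=cap('scene','pics/s5.png')
x=cv2.imread('pics/w5.png')[130:270,170:330];y=cv2.imread('pics/s5.png')[120:205,255:345]
cv2.imwrite('pics/c5.png',np.hstack([cv2.resize(x,(400,350),interpolation=3),cv2.resize(y,(400,350),interpolation=2)]))
E
```

```text
tool_pos: [540.9, -314.5, 193.9]
contact_force: [-0.3, 0.5, -0.2]
```

View pics/c5.png

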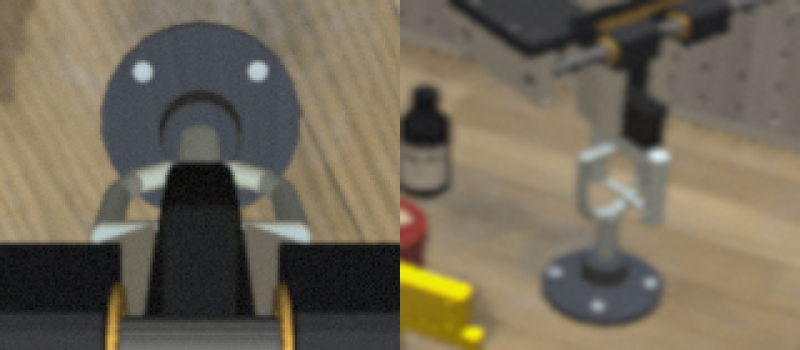

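The force rose to about 5 N, went sideways as the tip passed, then fell to zero. The scene crop shows the gate shut (line at (625,190)) below the bar (610,155). I'll let go now and back off upward.

```bash
python3 -m creep '0 0 0 0 0 0 20;0 0 0 0 0 0 30;0 0 0 0 0 0 50;0 0 0 0 0 0 70;0 0 0 0 0 0 90;0 0 0 0 0 0 90;0 0 0 0 0 0 90;0 0 0 0 0 0 90'; python3 -m creep '0 0 0.01 0 0 0 90;0 0 0.02 0 0 0 90;0 0 0.03 0 0 0 90;0 0 0.03 0 0 0 90;0 0 0.03 0 0 0 90;0 0 0.02 0 0 0 90;0 0 0 0 0 0 90;0 0 0 0 0 0 90'; python3 -m creep '-0.02 0.02 0.01 0 0 0 90;-0.03 0.03 0 0 0 0 90;-0.03 0.03 0 0 0 0 90;0 0 0 0 0 0 90;0 0 0 0 0 0 90;0 0 0 0 0 0 90;0 0 0 0 0 0 90;0 0 0 0 0 0 90'; python3 - <<'E'
from h import *
cap('wrist','pics/w6.png')
cap('scene','pics/s6.png')
x=cv2.imread('pics/w6.png');y=cv2.imread('pics/s6.png')[130:230,200:320]
cv2.imwrite('pics/c6.png',np.hstack([cv2.resize(x,(400,300),interpolation=3),cv2.resize(y,(400,300),interpolation=2)]))
E
```

```text
time: 12.03
tool_pos: [540.6, -314.3, 194.3]
tcp_rot: [3.142, -0.0, -0.463]
contact_force: [-0.1, -0.4, -0.3]
grip_width: 60.6
finger_force: 0.0
time: 12.7
tool_pos: [540.7, -314.5, 336.2]
tcp_rot: [3.141, -0.003, -0.463]
contact_force: [0.6, 0.3, -1.3]
grip_width: 82.7
finger_force: 0.0
time: 13.37
tool_pos: [462.4, -236.4, 343.9]
tcp_rot: [3.141, -0.0, -0.463]
contact_force: [0.4, 0.9, 0.3]
grip_width: 82.6
finger_force: 0.0
```

View pics/c6.png

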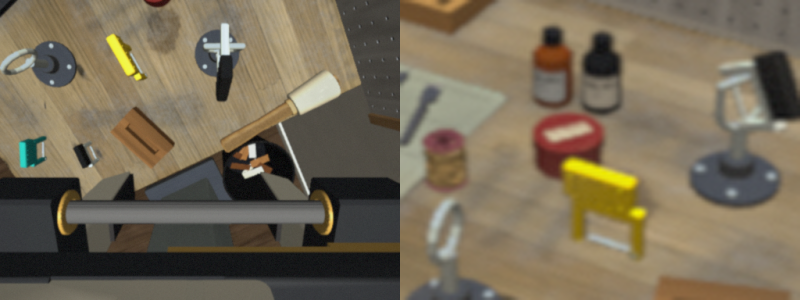

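The hook hangs closed on the D-ring, tipped over toward the robot (wrist view (224,70)). The tin, spool and mallet have not moved. I'll let it settle, then hand in.

```bash
for k in 1; do python3 -m creep '0 0 0 0 0 0 90;0 0 0 0 0 0 90;0 0 0 0 0 0 90;0 0 0 0 0 0 90;0 0 0 0 0 0 90;0 0 0 0 0 0 90;0 0 0 0 0 0 90;0 0 0 0 0 0 90'; python3 -m creep '0 0 0 0 0 0 90;0 0 0 0 0 0 90;0 0 0 0 0 0 90;0 0 0 0 0 0 90;0 0 0 0 0 0 90;0 0 0 0 0 0 90;0 0 0 0 0 0 90;0 0 0 0 0 0 90';done; python3 - <<'E'
from h import *
a,_=cap('wrist','pics/w7.png')
b=np.load('pics/w6.png.npy');d=np.abs(a.astype(int)-b)[20:140,240:330].max(2);print('moved px',(d>60).sum())
print(order.close_job())
E
```

```text
time: 14.13
tool_pos: [461.6, -235.4, 344.3]
tcp_rot: [3.141, -0.0, -0.463]
contact_force: [-0.3, 0.4, -0.0]
grip_width: 82.8
finger_force: 0.0
time: 14.8
tool_pos: [461.6, -235.5, 344.2]
tcp_rot: [3.141, 0.0, -0.463]
contact_force: [0.3, -0.4, -0.2]
grip_width: 82.5
finger_force: 0.0
moved px 88
the job is handed in; nothing more can be done
None
```

The hook is snapped shut on the D-ring's straight bar and hangs there released; the highest push force I read was about 5 N, the tin, spool and mallet look unmoved in the pictures, and I handed the job in at about 15 s.

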